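Load, lock and wind the dice tumbler

ROBOT

A 7-joint arm with a two-finger parallel gripper is mounted at the origin on the work surface. World frame = base frame: x ahead of the robot, y to its left, z up, the work surface at z = 0. Lengths are in m, angles in rad, forces in N, time in s.
With the tool pointing down it reaches from about 0.4 to 0.875 m from the base axis. Payload 19.3 kg.
Tool frame: the origin (TCP) lies between the finger pads; the fingertips stand 17 mm ahead of it and the grasp point (between the pads) lies 2 mm behind it (bot.finger_overhang is the distance from the TCP to the fingertips, in m); z points along the fingers, y is the line along which they close (so a half turn about z gives the same grasp; the last joint's range is limited). The gripper opens to 85 mm and grips with 20 to 120 N. Pads are 22 mm wide; open, the fingers measure 114 mm over their backs; the gripper's body (76 mm by 85 mm) begins 54 mm behind the grasp point. The pads swing forward as they close: fully open they stand 13 mm farther back than shut.
Start: joints at [1.079, 0.521, -0.036, 1.599, 0.021, 1.021, -0.113], TCP at [0.256, -0.57, 0.248] pointing down, gripper open.
Joint ranges: [-2.91, 2.91], [-0.3, 2.13], [-1.5, 1.42], [0.17, 2.43], [-1.26, 4.41], [0.16, 1.93], [-2.52, 2.52]. Speed limits (rad/s): [1.89, 1.89, 2.39, 2.39, 3.01, 3.01, 3.01].

INTERFACE

Orientations are given as [roll, pitch, yaw] about the fixed x, y, z axes, in that order (R = Rz(yaw) Ry(pitch) Rx(roll)).
In Python, from workcell import observe, grab_frame, bot gives the robot as it stands.
- The arm moves only by the shell command python3 -m crank 'ROWS' [FORCE]. ROWS is a JSON object of lists of equal length, an entry for each row: "linear": the shift along the world's x, y, z each as a share of 0.25 m, from -1 to 1, a list of three; "delta_rot": the turn, a rotation vector about the world's x, y, z each as a share of 30 degrees, from -1 to 1, a list of three; "fingers": the opening, from -1 (shut) to 1 (fully open). In form: {"linear": [[dx, dy, dz], ...], "delta_rot": [[rx, ry, rz], ...], "fingers": [fingers, ...]}. A call has 1 to 5 rows; each row is the pose to reach, as a shift and turn from the pose commanded when the call began; what a row does not reach only later rows make up. A row lasts 1/10 s, in which the tool goes at most 50 mm and 8.59 degrees, less where a joint would pass 70% of its speed; a pose out of reach is approached as far as the arm can. A call with a number of a shift or a turn outside -1 to 1 is refused whole. A call with a gripper value outside its range is refused whole. The fingers move at their own pace and stop on an object; FORCE is the grip in N (left out, the last holds). Time passes only in rows, so rows that repeat a pose let the fingers close. It gives the time, the measured TCP pose, the force, the opening and the grip force at its end, in the units of the state.
- observe(): the state, without advancing time (a new reading comes with each control period).
- grab_frame(name): name is "scene" or "top"; returns a dict with "image" (384x512x3 uint8, red, green, blue), "mtx" (3x3 intrinsics, pixels), "xyz" and "orientation" of the camera in the world. Camera axes: x right, y down, z forward; pixel columns grow to the right and rows downward; lengths in m; the calibration is good to about 2 mm. A picture is of the moment at which its call begins. There is no depth.
- bot.job_done(): hands the job in; it is judged then, once.
The state is a dict: "clock": time; "qpos": joint angles; "qd": joint speeds; "joint_efforts": joint torques, N m; "position": TCP position; "tool_rot": TCP orientation; "force": force on the tool from outside, world axes, zero at the start; "moment": the same for the moment, N m; "grip_width": finger opening in m; "finger_force": force on a finger pad.
Only numpy, scipy, OpenCV 4.12 (cv2) and the standard library are available. Lean on these libraries where they do the work, as an engineer would, in place of code of your own. Each camera call takes 0.05 s, during which the arm holds its last target. There are 200 camera calls.

TASK

Get the wind-up dice tumbler ready for game night: put every die that lies on the counter into its drum, then drop the handled lid in through the two notches and twist it clockwise until it cams tight against its stops. When the lid is locked, wind the key clockwise, part turn by part turn, until the spring is fully wound; leave the rook, the pawn, the cards and the mug as they stand.

Things in the scene. Friction and masses are not known exactly. Their poses are not given: they have to be found in the camera images.
- tumbler: wind-up dice tumbler, fixed: a round grey drum with an aluminium bayonet collar (128 mm across, top 76 mm above the counter) and, centred 135 mm along its own -y, a grey gearbox 100 x 100 x 50 mm with a brass key on top. Origin on the drum axis at counter level, z up. A red sprung sealing ring lies in the collar, its top 62 mm above the counter, 94 mm across, round the drum hole
- drum_mouth (a point): point on the drum axis at the top of the collar, 76 mm above the counter. The drum hole below is 80 mm across; its floor is 10 mm above the counter, with a small cone, 15 mm high, in the middle
- notch (a point): middle of one of the collar's two notches for the lid's lugs (white marks; the other is opposite, across the axis), 52 mm from the axis, level with the collar top. It lies 1.0 rad anticlockwise, seen from above, of the tumbler's x axis. A lug has about 0.12 rad and 3 mm to spare. From here a ramp under the collar's inward tab leads clockwise to a stop
- lug_stop (a point): where a lug ends up when twisted home (red marks; the other is opposite): on the tumbler's x axis, 50 mm from the drum axis, 1.0 rad clockwise of the notch. On the way the ramps pull the lid 3 to 3.5 mm down
- lid_grip (a point): orange bayonet lid, 0.14 kg: disc 88 mm across, 10 mm thick, two lugs 16 mm wide on its own x axis out to 54 mm from centre (either fits either notch), black upright handle bar along x, 66 mm long, 12 thick, from 10 to 52 mm above the underside. Point: on the lid's axis, 32 mm above the underside, z up. 94 mm above the counter when dropped in through the notches, 107 or more if not in
- seal (a joint): how far (m) the lid presses the sealing ring down against its spring (2.5 N to start, 1 N per mm): 0 when free or when the lid merely rests on it, about 0.003 with the lid twisted home
- key_grip (a point): brass winding key: an upright wing 44 mm long (along this point's x axis), 10 mm thick, 40 mm high, its lower edge 16 mm above the gearbox; the point is on the key's axis, 88 mm above the counter, 18 mm below the wing's top. The axis is vertical
- key (a joint): angle (rad) of the winding key, growing clockwise seen from above; the wing lies along the tumbler's x axis at 0; stop (fully wound) at 4.7. A spring resists (0.01 to 0.1 N m) and so does the ratchet, played by friction (0.14 N m), which holds the key where it is left
- die0_center (a point): centre of the red die, a 20 mm cube with pips, 16 g (may be absent)
- die1_center (a point): centre of the white die, a 20 mm cube with pips, 16 g (may be absent)
- die2_center (a point): centre of the green die, a 20 mm cube with pips, 16 g (may be absent)
- die3_center (a point): centre of the yellow die, a 20 mm cube with pips, 16 g (may be absent)
- rook: wooden rook, 34 mm across, 58 mm tall, origin at its foot: leave alone
- pawn: dark wooden pawn, 32 mm across, 47 mm tall, origin at its foot: leave alone
- cards: red pack of cards 64 x 90 x 18 mm, origin under its centre: leave alone
- mug: blue mug, 80 mm across, 90 mm tall, origin under its centre: leave alone
Mind the look-alikes: they are no part of the job. Of the things like the part that bears lid_grip, leave any that is turquoise; of the rest the larger one is meant.

How it is judged:
On the way, in this order (a step that is already met when the one before it is completed fails the run):
1. every die is in the drum (horizontal distance between each of die0_center, die1_center, die2_center, die3_center and drum_mouth below 0.042 m and z of each of die0_center, die1_center, die2_center, die3_center in the frame of tumbler below 0.056 m), for 0.2 s.
2. the lid is twisted home in the collar and presses the sealing ring (horizontal distance between lid_grip and drum_mouth below 0.006 m and angle between lid_grip's own z axis and vertical below 0.1 rad and angle between the x axis of lid_grip and the x axis of tumbler, either way round below 0.2 rad and value of joint seal above 0.0022 m), for 0.2 s.
3. the spring is fully wound (value of joint key above 4.35 rad), for 0.2 s.
At the end, for the whole second after the job is handed in: Every die is in the drum (centre within 42 mm of its axis and below the sealing ring), the lid sits level in the collar, centred to 6 mm, its lugs within 0.2 rad of the stops and the sealing ring pressed down more than 2.2 mm; the key stands within 0.35 rad of its stop, at rest and released (all of step 1 and all of step 2 and value of joint key above 4.35 rad and velocity of joint key below 0.1 rad/s and contact force between the fingers and anything else below 0.5 N); the robot touches nothing.
It fails at once if the rook, pawn, cards or mug is pushed more than 3 cm or tipped (distance of any of rook, pawn, cards, mug from where it was at the start of the episode above 0.03 m or angle between any of rook, pawn, cards, mug's own z axis and vertical above 0.5 rad).
Of die0, die1, die2, die3 only 2 to 4 are there at a start; the rules pass over those that are not, and their reading is None.
At some moment in a run one of die0, die1, die2, die3 may be knocked a few centimetres aside while the robot is not near it.
Once in a run the grip may slacken for a moment while it holds something.
It also fails if it takes over 208 s, if anything falls off the work surface, if the arm or the gripper's body presses on something with over 40 N, if the wrist force passes 120 N, or if a joint passes its speed limit or range.

## Working session

There is one attempt and no reset: what is moved stays moved. The work goes in short steps, Python scripts to look and compute and a shell command to move; the robot and the scene stay as the last step left them, time stands still between calls to the robot, and variables do not carry over. Pictures are saved under pics/ and viewed, at most 17 in all, crops included, and the job is handed in when it is done.

```bash
mkdir -p pics; ls; cat > h.py <<'E'
import numpy as np,cv2,json
from workcell import observe,grab_frame,bot
from scipy.spatial.transform import Rotation as R
def rot(o):
    o=np.array(o,float)
    if o.shape==(3,3): return o
    return R.from_euler('xyz',o).as_matrix() if o.size==3 else R.from_quat(o).as_matrix()
def ray(f,px,z):
    K=np.array(f['mtx']);d=rot(f['orientation'])@np.linalg.solve(K,[px[0],px[1],1.]);c=np.array(f['xyz'])
    return c+d*(z-c[2])/d[2]
def proj(f,p):
    q=rot(f['orientation']).T@(np.array(p)-f['xyz']);q=np.array(f['mtx'])@q;return q[:2]/q[2]
def save(f,n): cv2.imwrite('pics/'+n,f['image'][:,:,::-1])
E
python3 - <<'E'
from h import *
for n in('scene','top'):
    f=grab_frame(n);save(f,n+'0.png');print(n,f['mtx'],f['xyz'],f['orientation']);np.save(n+'0.npy',f,allow_pickle=True)
print(observe(),bot.finger_overhang)
E
```

```text
pics
scene [[416.89420668   0.         255.08817603]
 [  0.         416.89420668 195.62647576]
 [  0.           0.           1.        ]] [0.99237156 0.48332152 0.98088538] [-2.47344565  0.00938111  2.42652704]
top [[398.66636058   0.         253.04672205]
 [  0.         398.66636058 191.1276633 ]
 [  0.           0.           1.        ]] [ 0.29012179 -0.06629139  1.19499643] [-2.91595041  0.00637656 -1.54740216]
{'clock': 0.1, 'qpos': array([ 1.07880212,  0.5219733 , -0.03630193,  1.59992067,  0.02116374,
        1.02109183, -0.11279813]), 'qd': array([ 1.00463988e-03, -5.88187247e-04,  3.45501564e-04, -2.99977326e-03,
       -7.57000492e-05, -2.64497471e-03, -2.47452979e-04]), 'joint_efforts': array([ 3.36329300e-03, -9.28491282e+01,  1.98383622e+00, -3.70532906e+01,
        1.80533918e-02,  5.39939108e-03,  7.95518616e-06]), 'position': array([ 0.25572988, -0.56999077,  0.24778264]), 'tool_rot': array([-3.14058424e+00,  5.13315411e-05,  4.21743508e-01]), 'force': array([-0.29351448,  0.07346642,  0.80322557]), 'moment': array([-0.00463277,  0.01562046, -0.00648526]), 'finger_force': 0.0, 'grip_width': 0.08564705079359769} 0.017
```

View pics/top0.png

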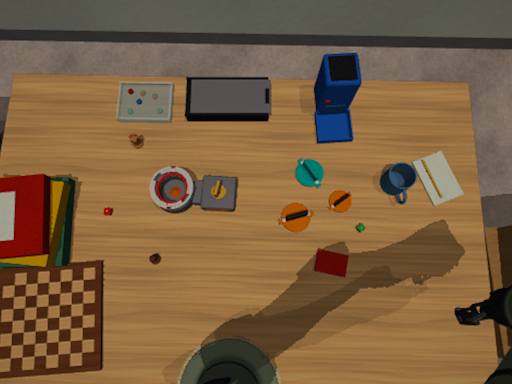

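View pics/scene0.png

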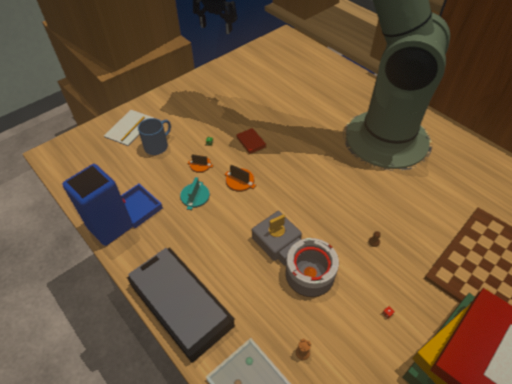

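Top view: drum at about (173,189), gearbox and key at (219,193), big orange lid at (296,217), small orange decoy at (340,201), turquoise decoy at (309,173). The red die is at (108,211), the green die at (361,227), the pawn at (155,258) and the rook at (137,140). I'll measure these by colour.

```bash
cat > m.py <<'E'
from h import *
T=np.load('top0.npy',allow_pickle=True).item();S=np.load('scene0.npy',allow_pickle=True).item()
def blobs(f,lo,hi,mn=6,box=None):
    hsv=cv2.cvtColor(f['image'],cv2.COLOR_RGB2HSV);m=cv2.inRange(hsv,np.array(lo),np.array(hi))
    n,l,s,c=cv2.connectedComponentsWithStats(m)
    return [(c[i].round(1),s[i]) for i in range(1,n) if s[i][4]>=mn and s[i][4]<3000]
if __name__=='__main__':
  for nm,f in(('T',T),('S',S)):
    for col,lo,hi in(('red',(0,180,120),(5,255,255)),('red2',(172,180,120),(180,255,255)),('green',(55,120,60),(80,255,255)),('yellow',(22,170,130),(34,255,255)),('orange',(6,200,150),(16,255,255)),('white',(0,0,190),(180,40,255)),('turq',(82,150,80),(95,255,255)),('blackish',(0,0,0),(180,255,22))):
      for c,s in blobs(f,lo,hi):
        print(nm,col,c,s[4],s[:4],ray(f,c,.01).round(3)[:2])
  def crop(f,u,v,w,h,k):
    return cv2.resize(f['image'][v:v+h,u:u+w,::-1],None,fx=k,fy=k,interpolation=cv2.INTER_CUBIC)
  a=crop(T,140,150,110,70,7)
  b=crop(T,270,150,110,110,5)
  c=crop(S,240,200,110,100,7)
  cv2.imwrite('pics/a.png',cv2.resize(np.vstack([a]),(770,490)))
  cv2.imwrite('pics/b.png',b)
E
python3 m.py
```

```text
T red [169.8 186.1] 157 [156 173  31  30] [0.572 0.203]
T red [ 26.5 218.9] 2221 [  0 174  43  83] [0.461 0.628]
T red [ 16. 177.] 11 [ 11 177  11   1] [0.591 0.68 ]
T red [ 13.  184.8] 9 [ 11 183   4   5] [0.566 0.686]
T red [  6. 190.] 7 [  4 188   4   4] [0.549 0.705]
T red [106.8 210.9] 36 [104 208   7   7] [0.491 0.388]
T green [ 64.5 179. ] 18 [ 62 178   6   3] [0.587 0.529]
T green [ 59.7 250.6] 140 [ 55 225   9  41] [0.369 0.515]
T green [360.3 227.4] 38 [357 224   8   8] [ 0.458 -0.375]
T green [ 10.3 264.9] 73 [  0 263  26   4] [0.324 0.655]
T yellow [ 27.7 260.8] 229 [  0 256  47  11] [0.337 0.606]
T orange [174.8 193.6] 40 [171 191   9   6] [0.549 0.186]
T orange [335.7 195.8] 110 [330 190  16  15] [ 0.553 -0.304]
T orange [343.6 204.9] 150 [334 193  17  19] [ 0.525 -0.327]
T orange [292.7 208.6] 181 [282 203  27  15] [ 0.51  -0.173]
T orange [330. 208.] 7 [329 207   3   3] [ 0.515 -0.286]
T orange [311.2 212.8] 11 [310 211   3   5] [ 0.499 -0.229]
T orange [297.6 223.8] 257 [283 216  27  16] [ 0.465 -0.188]
T orange [280.1 221.1] 12 [279 219   3   5] [ 0.472 -0.136]
T tu
[... 1571 characters left out ...]
43 [243 169  11  13] [ 0.456 -0.173]
S orange [234.8 183.4] 160 [225 172  25  18] [ 0.512 -0.178]
S orange [252.8 185.5] 11 [251 184   4   4] [ 0.476 -0.135]
S orange [311.3 272.4] 62 [305 268  11  10] [0.554 0.186]
S turq [187.3 191.6] 127 [182 179  15  24] [ 0.639 -0.247]
S turq [201.2 195.8] 168 [194 185  14  21] [ 0.617 -0.207]
S turq [189.  207.5] 6 [188 207   3   2] [ 0.67  -0.195]
S blackish [209.7   6.8] 353 [194   0  31  23] [-0.075 -1.081]
S blackish [230.5   8.6] 27 [229   4   5  10] [-0.137 -1.003]
S blackish [423.8  67.1] 433 [406  48  31  38] [-0.415 -0.148]
S blackish [419.7  84.7] 7 [418  82   4   6] [-0.31  -0.093]
S blackish [415.5  85.8] 6 [414  84   4   5] [-0.293 -0.1  ]
```

View pics/a.png

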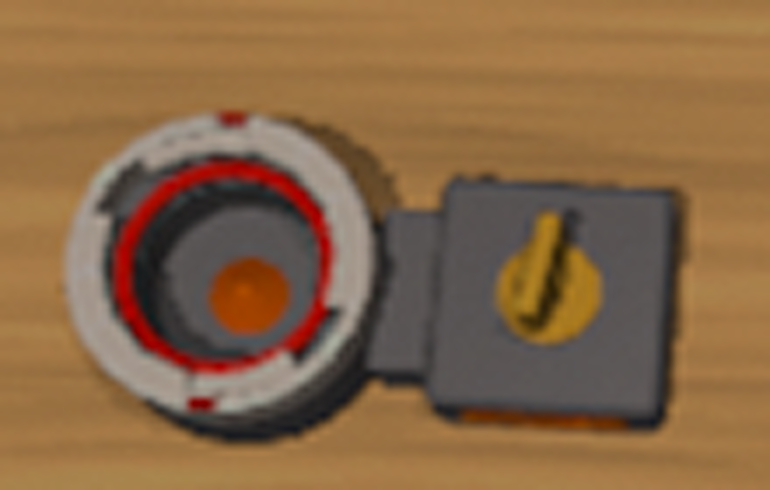

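View pics/b.png

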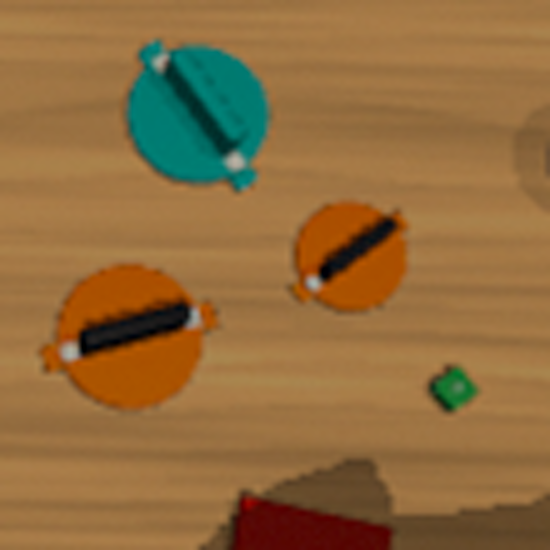

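```bash
cat > n.py <<'E'
from m import *
def cr(u0,v0,k,p): return ((p[0]+.5)/k+u0-.5,(p[1]+.5)/k+v0-.5)
A=lambda p,z:ray(T,cr(140,150,7,p),z)
B=lambda p,z:ray(T,cr(270,150,5,p),z)
r1,r2=A((232,118),.076),A((201,405),.076)
print('marks',r1,r2,'dist',np.linalg.norm(r1-r2),'mid',(r1+r2)/2,'yaw',np.arctan2(*(r1-r2)[1::-1]))
E_=[A(p,.076) for p in((66,268),(375,258),(222,110),(220,412))];print('collar',[e.round(4) for e in E_],(E_[0]+E_[1])/2,(E_[2]+E_[3])/2)
o=A((247,296),.025);print('cone',o)
g=[A(p,.05) for p in((450,180),(680,188),(665,422),(435,405))];print('gear',np.mean(g,0))
print('key top ends',A((548,214),.106),A((528,322),.106), 'disc',A((550,294),.06))
l1,l2=B((48,360),.008),B((213,315),.008);print('lid lugs',l1,l2,np.linalg.norm(l1-l2),(l1+l2)/2,np.arctan2(*(l2-l1)[1::-1]))
h1,h2=B((80,343),.052),B((190,313),.052);print('handle',h1,h2,np.linalg.norm(h1-h2),(h1+h2)/2,np.arctan2(*(h2-h1)[1::-1]))
d=[B(p,.01) for p in((57,336),(203,336),(131,264),(131,409))];print('disc',(d[0]+d[1])/2,(d[2]+d[3])/2,np.linalg.norm(d[0]-d[1]))
# dice by two-view
def tri(a,b):
    ds=[];M=np.zeros((3,3));v=np.zeros(3)
    for f,p in((T,a),(S,b)):
        d=ray(f,p,0)-f['xyz'];d/=np.linalg.norm(d);P=np.eye(3)-np.outer(d,d);M+=P;v+=P@f['xyz']
    return np.linalg.solve(M,v)
for nm,lo,hi,tb,sb in(('red',(0,120,60),(6,255,255),(98,201,20,20),(378,301,20,22)),('green',(50,90,40),(85,255,255),(350,217,20,20),(198,130,20,20))):
  cs=[]
  for f,b in((T,tb),(S,sb)):
    im=f['image'][b[1]:b[1]+b[3],b[0]:b[0]+b[2]];k=cv2.resize(im,None,fx=8,fy=8,interpolation=cv2.INTER_CUBIC)
    m=cv2.inRange(cv2.cvtColor(k,cv2.COLOR_RGB2HSV),np.array(lo),np.array(hi))
    c=max(cv2.findContours(m,0,2)[0],key=cv2.contourArea);r=cv2.minAreaRect(c)
    p=((r[0][0]+.5)/8+b[0]-.5,(r[0][1]+.5)/8+b[1]-.5);cs.append(p)
    print(nm,p,r[1],r[2],[ray(f,((q[0]+.5)/8+b[0]-.5,(q[1]+.5)/8+b[1]-.5),.02).round(4)[:2] for q in cv2.boxPoints(r)], ray(f,p,.013)[:2])
  print(nm,tri(*cs))
for nm,c in(('pawn',(155,258)),('rook',(137,140)),):print(nm,ray(T,c,.04))
E
python3 n.py
python3 - <<'E'
import sys;sys.path.insert(0,'.')
from m import *
for n,f in(('T',T),('S',S)):
  for c,lo,hi in(('w',(0,0,120),(180,60,255)),('y',(20,190,80),(36,255,255))):
    print(n,c,[(tuple(a),int(s[4])) for a,s in blobs(f,lo,hi,15)])
E
```

```text
marks [0.61571651 0.18353567 0.076     ] [0.4936754  0.18784802 0.076     ] dist 0.1221172789318592 mid [0.55469596 0.18569185 0.076     ] yaw -0.03532050523452261
collar [array([0.5499, 0.2477, 0.076 ]), array([0.5569, 0.1203, 0.076 ]), array([0.6191, 0.188 , 0.076 ]), array([0.4909, 0.1799, 0.076 ])] [0.55337529 0.18401617 0.076     ] [0.55502674 0.18392192 0.076     ]
cone [0.55103097 0.18299072 0.025     ]
gear [0.54761006 0.04677214 0.05      ]
key top ends [0.56949753 0.04653217 0.106     ] [0.52479246 0.05260459 0.106     ] disc [0.54685987 0.04897497 0.06      ]
lid lugs [ 0.47027398 -0.13301342  0.008     ] [ 0.49986448 -0.23219557  0.008     ] 0.1035021538139808 [ 0.48506923 -0.18260449  0.008     ] -1.2808586128671824
handle [ 0.47393693 -0.14896949  0.052     ] [ 0.49297    -0.21271542  0.052     ] 0.06652668776178026 [ 0.48345347 -0.18084245  0.052     ] -1.2806455885222197
disc [ 0.48561111 -0.1819855   0.01      ] [ 0.4856831  -0.18259597  0.01      ] 0.08763728947693085
red (107.25, 210.9375) (56.0, 63.0) 90.0 [array([0.4995, 0.3959]), array([0.5   , 0.3722]), array([
[... 1922 characters left out ...]
, 194), ((np.float64(125.7), np.float64(127.7)), 660), ((np.float64(27.6), np.float64(124.0)), 33), ((np.float64(8.2), np.float64(133.3)), 124), ((np.float64(21.2), np.float64(160.5)), 19), ((np.float64(63.3), np.float64(222.5)), 75), ((np.float64(31.2), np.float64(243.6)), 20), ((np.float64(81.0), np.float64(251.5)), 252), ((np.float64(312.1), np.float64(260.5)), 701), ((np.float64(34.9), np.float64(267.8)), 26), ((np.float64(7.6), np.float64(271.0)), 40), ((np.float64(501.9), np.float64(361.5)), 914), ((np.float64(247.0), np.float64(368.1)), 1994)]
S y [((np.float64(276.5), np.float64(218.9)), 24), ((np.float64(277.6), np.float64(232.9)), 36), ((np.float64(436.4), np.float64(344.1)), 915)]
```

Only the red and green dice are present, and both views agree. Drum axis is at about (0.554,0.184) with tumbler yaw about -0.045, the key at (0.548,0.049), and the lid at (0.485,-0.182) with its bar at -1.281. I'll take the green die first.

```bash
python3 -m crank '{"linear":[[0.2,0.2,-0.1],[0.3,0.3,-0.2],[0.4,0.4,-0.25],[0.4,0.4,-0.25],[0.4,0.4,-0.25]],"delta_rot":[[0,0,0.2],[0,0,0.478],[0,0,0.478],[0,0,0.478],[0,0,0.478]],"fingers":[0,0,0,0,0]}' 40
python3 -m crank '{"linear":[[0.2,0.18,-0.1],[0.3,0.3,-0.2],[0.411,0.382,-0.26],[0.411,0.382,-0.26],[0.411,0.382,-0.26]],"delta_rot":[[0,0,0],[0,0,0],[0,0,0],[0,0,0],[0,0,0]],"fingers":[0,0,0,0,0]}'
python3 -c "
from h import *
f=grab_frame('top');save(f,'g1.png');g=grab_frame('scene')
a=cv2.resize(f['image'][180:270,310:420],None,fx=3.5,fy=3.5,interpolation=2);b=cv2.resize(g['image'][90:180,150:260],None,fx=3.5,fy=3.5,interpolation=2)
cv2.imwrite('pics/g.png',np.hstack([a,b])[:,:,::-1])"
```

```text
clock: 0.6
position: [0.3567, -0.469, 0.1851]
tool_rot: [-3.14, -0.0, 0.674]
force: [-0.6, -0.4, -1.4]
grip_width: 0.0428
finger_force: 0.0
clock: 1.1
position: [0.4588, -0.3748, 0.1204]
tool_rot: [-3.141, 0.0, 0.673]
force: [-0.2, -0.7, -0.3]
grip_width: 0.0426
finger_force: 0.0
```

View pics/g.png

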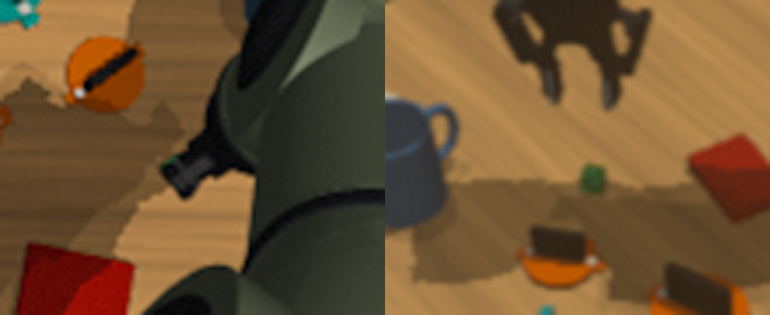

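The scene crop shows the open fingers straight above the green die, with nothing else close by. I'll lower the tool and close.

```bash
python3 -m crank '{"linear":[[0,0,-0.15],[0,0,-0.3],[0,0,-0.403],[0,0,-0.403],[0,0,-0.403]],"delta_rot":[[0,0,0],[0,0,0],[0,0,0],[0,0,0],[0,0,0]],"fingers":[0,0,0,0,0]}'
python3 -m crank '{"linear":[[0,0,0],[0,0,0],[0,0,0],[0,0,0],[0,0,0]],"delta_rot":[[0,0,0],[0,0,0],[0,0,0],[0,0,0],[0,0,0]],"fingers":[-1,-1,-1,-1,-1]}' 40
python3 -m crank '{"linear":[[0,0,0.1],[0,0,0.3],[0,0,0.5],[0,0,0.6],[0,0,0.6]],"delta_rot":[[0,0,0],[0,0,0],[0,0,0],[0,0,0],[0,0,0]],"fingers":[-1,-1,-1,-1,-1]}'
```

```text
clock: 1.7
position: [0.458, -0.3762, 0.0211]
tool_rot: [3.141, 0.0, 0.67]
force: [0.2, -0.0, 0.2]
grip_width: 0.0428
finger_force: 0.0
clock: 2.2
position: [0.4591, -0.3758, 0.022]
tool_rot: [3.139, -0.0, 0.672]
force: [-2.9, -0.8, 9.8]
grip_width: 0.0191
finger_force: 39.1
clock: 2.7
position: [0.4601, -0.3761, 0.1752]
tool_rot: [3.134, -0.002, 0.672]
force: [0.9, -1.0, -0.9]
grip_width: 0.0189
finger_force: 39.7
```

```bash
python3 -m crank '{"linear":[[0.04,0.2,0],[0.08,0.4,0],[0.1,0.6,0],[0.13,0.8,0],[0.13,0.8,0]],"delta_rot":[[0,0,0],[0,0,0],[0,0,0],[0,0,0],[0,0,0]],"fingers":[-1,-1,-1,-1,-1]}'
python3 -m crank '{"linear":[[0.04,0.2,0],[0.08,0.4,0],[0.1,0.6,0],[0.13,0.8,0],[0.13,0.8,0]],"delta_rot":[[0,0,0],[0,0,0],[0,0,0],[0,0,0],[0,0,0]],"fingers":[-1,-1,-1,-1,-1]}'
python3 -m crank '{"linear":[[0.04,0.2,0],[0.08,0.4,0],[0.116,0.6,0],[0.116,0.638,0],[0.116,0.638,0]],"delta_rot":[[0,0,0],[0,0,0],[0,0,0],[0,0,0],[0,0,0]],"fingers":[-1,-1,-1,-1,-1]}'
python3 -c "
from h import *
f=grab_frame('scene');cv2.imwrite('pics/d.png',cv2.resize(f['image'][140:320,220:420],None,fx=3,fy=3,interpolation=2)[:,:,::-1])"
```

```text
clock: 3.2
position: [0.4921, -0.1683, 0.1704]
tool_rot: [-3.141, -0.002, 0.68]
force: [-0.6, -1.7, -0.3]
grip_width: 0.0187
finger_force: 39.7
clock: 3.7
position: [0.524, 0.0321, 0.1703]
tool_rot: [-3.14, -0.002, 0.68]
force: [-0.9, -1.3, 1.3]
grip_width: 0.0187
finger_force: 39.7
clock: 4.2
position: [0.5522, 0.187, 0.1698]
tool_rot: [-3.141, -0.0, 0.676]
force: [0.7, -0.4, -1.0]
grip_width: 0.0191
finger_force: 39.7
```

View pics/d.png

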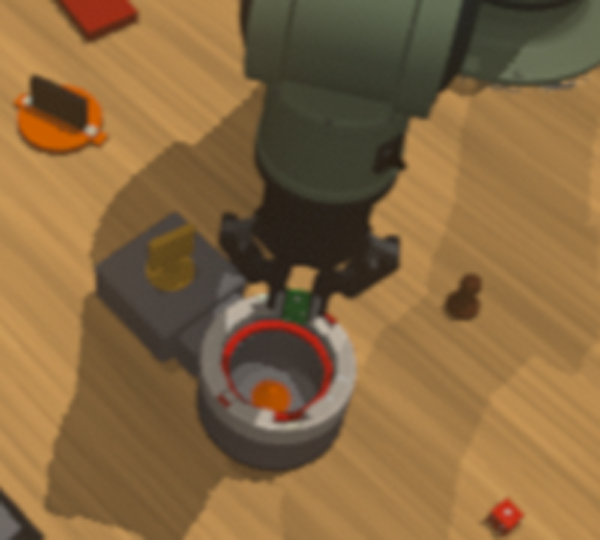

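The green die is held, and the tool sits over the drum (the scene camera looks from the far side). I'll lower it, release, back out, and go for the red die.

```bash
python3 -m crank '{"linear":[[0,0,-0.15],[0,0,-0.3],[0,0,-0.34],[0,0,-0.34],[0,0,-0.34]],"delta_rot":[[0,0,0],[0,0,0],[0,0,0],[0,0,0],[0,0,0]],"fingers":[-1,-1,-1,-0.1,-0.1]}'
python3 -m crank '{"linear":[[0,0,0],[0,0,0],[0,0,0.2],[0,0,0.34],[0,0,0.34]],"delta_rot":[[0,0,0],[0,0,0],[0,0,0],[0,0,0],[0,0,0]],"fingers":[-0.1,-0.1,-0.1,-0.1,-0.1]}'
python3 -m crank '{"linear":[[-0.05,0.2,0],[-0.1,0.4,-0.05],[-0.2,0.6,-0.1],[-0.256,0.8,-0.2],[-0.256,0.79,-0.2]],"delta_rot":[[0,0,-0.2],[0,0,-0.4],[0,0,-0.7],[0,0,-1],[0,0,-1]],"fingers":[0,0,0,0,0]}'
python3 -c "
from h import *
from m import blobs
f=grab_frame('scene');g=grab_frame('top');save(g,'r1.png')
for F in(f,g):
  for c,s in blobs(F,(0,150,90),(6,255,255),10):print('red',c,s[4],ray(F,c,.013)[:2])
  for c,s in blobs(F,(50,90,40),(80,255,255),5):print('green',c,s[4])
cv2.imwrite('pics/e.png',cv2.resize(f['image'][140:340,220:440],None,fx=3,fy=3,interpolation=2)[:,:,::-1])"
```

```text
clock: 4.75
position: [0.5533, 0.1842, 0.0864]
tool_rot: [3.141, -0.001, 0.671]
force: [0.8, 0.1, -0.2]
grip_width: 0.0383
finger_force: 0.0
clock: 5.25
position: [0.5548, 0.1856, 0.1754]
tool_rot: [3.139, -0.007, 0.672]
force: [-0.4, 0.9, -0.8]
grip_width: 0.0383
finger_force: 0.0
clock: 5.75
position: [0.4851, 0.3874, 0.1188]
tool_rot: [-3.14, 0.001, 0.148]
force: [-0.8, -0.6, -0.4]
grip_width: 0.0427
finger_force: 0.0
red [250.5 139.5] 312 [ 0.35456575 -0.28817163]
red [312.7 254.9] 182 [0.5150402  0.15312381]
red [316.  277.8] 27 [0.55697132 0.20551447]
red [388.4 311.2] 55 [0.48992834 0.38277129]
green [313.7 260.2] 42
green [469.1 297.3] 16
green [465.2 301.7] 11
green [412.6 374.4] 5
red [130.1  90.5] 15 [0.88649824 0.35318486]
red [170.9 185.1] 177 [0.57459842 0.19908251]
red [106.9 210.9] 41 [0.49039663 0.38668959]
red [331.  262.5] 668 [ 0.35254372 -0.284856  ]
green [177.  197.5] 18
```

View pics/e.png

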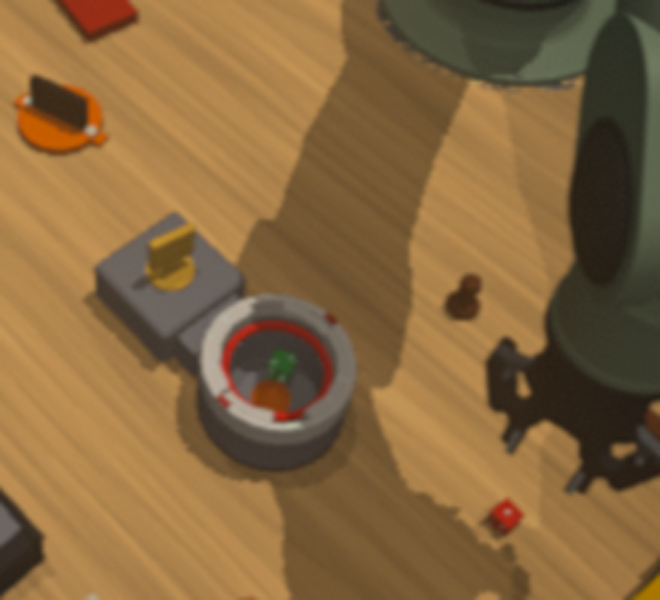

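The green die is in the drum at scene px (314,260), and the red die is unmoved at (0.490,0.384). I'll grasp the red one.

```bash
python3 -m crank '{"linear":[[0.01,-0.012,0],[0.01,-0.012,-0.15],[0.01,-0.012,-0.3],[0.01,-0.012,-0.39],[0.01,-0.012,-0.39]],"delta_rot":[[0,0,-0.28],[0,0,-0.28],[0,0,-0.28],[0,0,-0.28],[0,0,-0.28]],"fingers":[0,0,0,0,0]}'
python3 -m crank '{"linear":[[0,0,0],[0,0,0],[0,0,0],[0,0,0],[0,0,0]],"delta_rot":[[0,0,0],[0,0,0],[0,0,0],[0,0,0],[0,0,0]],"fingers":[-1,-1,-1,-1,-1]}' 40
python3 -m crank '{"linear":[[0,0,0.1],[0,0,0.3],[0,0,0.5],[0,0,0.6],[0,0,0.6]],"delta_rot":[[0,0,0],[0,0,0],[0,0,0],[0,0,0],[0,0,0]],"fingers":[-1,-1,-1,-1,-1]}'
```

```text
clock: 6.35
position: [0.4906, 0.377, 0.0204]
tool_rot: [3.139, 0.003, 0.001]
force: [-0.8, -0.1, 0.8]
grip_width: 0.0425
finger_force: 0.0
clock: 6.85
position: [0.4922, 0.3795, 0.0244]
tool_rot: [-3.14, -0.002, 0.002]
force: [-0.3, -2.3, 9.8]
grip_width: 0.0189
finger_force: 41.0
clock: 7.35
position: [0.4927, 0.3804, 0.1778]
tool_rot: [-3.136, -0.006, 0.002]
force: [0.9, 0.0, -0.8]
grip_width: 0.0189
finger_force: 39.8
```

```bash
python3 -m crank '{"linear":[[0.05,-0.18,0],[0.1,-0.36,0],[0.2,-0.56,0],[0.246,-0.75,0],[0.246,-0.786,0]],"delta_rot":[[0,0,0],[0,0,0],[0,0,0],[0,0,0],[0,0,0]],"fingers":[-1,-1,-1,-1,-1]}'
python3 -m crank '{"linear":[[0,0,-0.15],[0,0,-0.3],[0,0,-0.34],[0,0,-0.34],[0,0,-0.34]],"delta_rot":[[0,0,0],[0,0,0],[0,0,0],[0,0,0],[0,0,0]],"fingers":[-1,-1,-1,-1,-1]}'
python3 -m crank '{"linear":[[0,0,0],[0,0,0],[0,0,0.2],[0,0,0.34],[0,0,0.4]],"delta_rot":[[0,0,0],[0,0,0],[0,0,0],[0,0,0],[0,0,0]],"fingers":[-0.1,-0.1,-0.1,-0.1,-0.1]}'
python3 -m crank '{"linear":[[0,-0.2,0],[0,-0.4,0],[-0.1,-0.6,0],[-0.15,-0.8,0],[-0.15,-0.8,0]],"delta_rot":[[0,0,0.2],[0,0,0.4],[0,0,0.7],[0,0,1],[0,0,1]],"fingers":[0,0,0,0,0]}'
python3 -m crank '{"linear":[[0,-0.2,0],[-0.05,-0.4,0],[-0.1,-0.6,0],[-0.12,-0.67,0],[-0.12,-0.67,0]],"delta_rot":[[0,0,0.2],[0,0,0.4],[0,0,0.7],[0,0,1],[0,0,1]],"fingers":[0,0,0,0,0]}'
python3 -c "
from h import *
from m import blobs
f=grab_frame('scene');g=grab_frame('top');save(g,'r1.png')
np.save('scene1.npy',f,allow_pickle=True);np.save('top1.npy',g,allow_pickle=True)
b=cv2.resize(g['image'][150:220,140:250],None,fx=3.5,fy=3.5,interpolation=2);a=cv2.resize(f['image'][220:320,265:375],None,fx=3.5,fy=3.5,interpolation=2)
c=cv2.resize(g['image'][180:280,270:380],None,fx=3.5,fy=3.5,interpolation=2)
cv2.imwrite('pics/k.png',np.hstack([a,np.vstack([b,np.zeros((105,385,3),'uint8')])])[:,:,::-1])
for F in(f,g):
  for c,s in blobs(F,(6,200,130),(16,255,255),30):print('or',c,s,ray(F,c,.01)[:2])
"
```

```text
clock: 7.85
position: [0.5541, 0.1766, 0.1728]
tool_rot: [3.139, -0.001, -0.004]
force: [-0.5, -0.2, 0.2]
grip_width: 0.0188
finger_force: 39.8
clock: 8.35
position: [0.5532, 0.1832, 0.0889]
tool_rot: [-3.141, -0.001, 0.002]
force: [0.6, 0.3, 0.2]
grip_width: 0.0191
finger_force: 39.8
clock: 8.85
position: [0.5538, 0.1832, 0.1917]
tool_rot: [-3.14, -0.005, 0.002]
force: [-0.1, 0.4, 0.1]
grip_width: 0.0384
finger_force: 0.0
clock: 9.35
position: [0.5136, -0.0229, 0.1885]
tool_rot: [3.14, 0.001, 0.526]
force: [0.5, 1.0, 1.1]
grip_width: 0.0431
finger_force: 0.0
clock: 9.85
position: [0.4838, -0.1888, 0.1882]
tool_rot: [3.14, 0.001, 1.049]
force: [1.1, 0.5, -0.1]
grip_width: 0.0422
finger_force: 0.0
or [198.8 167.2] [188 162  25  10 114] [ 0.55487493 -0.30404651]
or [240.1 187. ] [234 184  11   6  44] [ 0.50900058 -0.15618995]
or [310.4 271.8] [305 267  11  11  88] [0.55411464 0.18319539]
or [175.  191.5] [170 187  11  10  77] [0.55550242 0.18582532]
or [285.8 210.3] [282 205   7  11  45] [ 0.50476989 -0.15248646]
or [287.8 224.6] [284 222   8   7  35] [ 0.46150072 -0.15868084]
```

View pics/k.png

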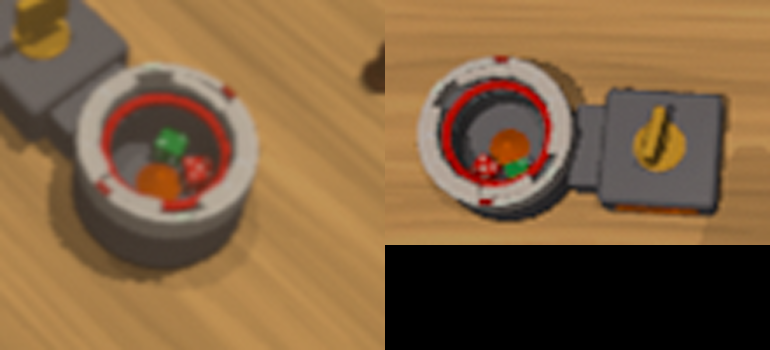

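Both dice lie in the drum. Next I'll turn the tool square to the lid's handle and cross-check the drum axis from the scene view.

```bash
python3 -m crank '{"linear":[[0,0,0],[0,0,-0.1],[0,0,-0.2],[0,0,-0.3],[0,0,-0.3]],"delta_rot":[[0,0,0.28],[0,0,0.56],[0,0,0.84],[0,0,1],[0,0,1]],"fingers":[0,0,0,0,0]}'
python3 -m crank '{"linear":[[0,0,0],[0,0,0],[0,0,0],[0,0,0],[0,0,0]],"delta_rot":[[0,0,0.28],[0,0,0.555],[0,0,0.555],[0,0,0.555],[0,0,0.555]],"fingers":[0,0,0,0,0]}'
python3 - <<'E'
from h import *
S=np.load('scene1.npy',allow_pickle=True).item();T=np.load('top1.npy',allow_pickle=True).item()
L=lambda p,z:ray(S,((p[0]+.5)/3.5+264.5,(p[1]+.5)/3.5+219.5),z)
a,b=L((228,93),.076),L((103,187),.076);print('marks',a,b,(a+b)/2,np.linalg.norm(a-b),np.arctan2(*(a-b)[1::-1]))
p=[L(q,.076) for q in((76,150),(258,140))];print(p)
# collar outer contour, top view: light grey pixels -> enclosing circle in world at z .076
for n,F,bx in(('T',T,(150,160,48,56)),('S',S,(280,235,65,45))):
    x,y,w,h=bx;im=F['image'][y:y+h,x:x+w];k=cv2.resize(im,None,fx=4,fy=4,interpolation=2);hs=cv2.cvtColor(k,cv2.COLOR_RGB2HSV)
    m=((hs[:,:,1]<60)&(hs[:,:,2]>125)).astype('uint8')
    ys,xs=np.nonzero(m);P=np.array([ray(F,((u+.5)/4+x-.5,(v+.5)/4+y-.5),.076)[:2] for u,v in zip(xs[::3],ys[::3])])
    c=np.median(P,0)
    P=P[np.linalg.norm(P-[.554,.184],axis=1)<.07]
    (cx,cy),r=cv2.minEnclosingCircle((P*1000).astype(np.float32));print(n,'circle',cx,cy,r)
print(observe()['position'],observe()['tool_rot'])
E
```

```text
clock: 10.45
position: [0.4843, -0.1831, 0.1106]
tool_rot: [-3.138, -0.002, 1.574]
force: [0.4, -0.2, 0.2]
grip_width: 0.0425
finger_force: 0.0
clock: 10.95
position: [0.4854, -0.1845, 0.1131]
tool_rot: [3.141, 0.001, 1.859]
force: [0.3, -0.5, -0.0]
grip_width: 0.0434
finger_force: 0.0
marks [0.49577966 0.18546218 0.076     ] [0.61588988 0.18008099 0.076     ] [0.55583477 0.18277158 0.076     ] 0.12023070399456154 3.096820479782536
[array([0.60996024, 0.14696659, 0.076     ]), array([0.50835173, 0.22555951, 0.076     ])]
T circle 554.2045288085938 184.74539184570312 63.73954772949219
S circle 556.0648803710938 182.82029724121094 64.66049194335938
[ 0.48538973 -0.18454089  0.11313746] [3.14122798e+00 5.82451301e-04 1.85873593e+00]
```

Drum axis is at about (0.555,0.184) with yaw about -0.043. I'll descend on the handle, grip and lift.

```bash
python3 -m crank '{"linear":[[0,0,-0.15],[0,0,-0.292],[0,0,-0.292],[0,0,-0.292],[0,0,-0.292]],"delta_rot":[[0,0,0],[0,0,0],[0,0,0],[0,0,0],[0,0,0]],"fingers":[0,0,0,0,0]}'
python3 -m crank '{"linear":[[0,0,0],[0,0,0],[0,0,0],[0,0,0],[0,0,0]],"delta_rot":[[0,0,0],[0,0,0],[0,0,0],[0,0,0],[0,0,0]],"fingers":[-1,-1,-1,-1,-1]}' 90
python3 -m crank '{"linear":[[0,0,0.1],[0,0,0.3],[0,0,0.5],[0,0,0.6],[0,0,0.6]],"delta_rot":[[0,0,0],[0,0,0],[0,0,0],[0,0,0],[0,0,0]],"fingers":[-1,-1,-1,-1,-1]}'
python3 -c "
from h import *
f=grab_frame('scene');g=grab_frame('top');np.save('scene2.npy',f,allow_pickle=True);np.save('top2.npy',g,allow_pickle=True)
b=cv2.resize(g['image'][170:260,240:350],None,fx=3.5,fy=3.5,interpolation=2);a=cv2.resize(f['image'][110:200,180:290],None,fx=3.5,fy=3.5,interpolation=2)
cv2.imwrite('pics/l.png',np.hstack([a,b])[:,:,::-1])
"
```

```text
clock: 11.45
position: [0.4859, -0.1849, 0.0412]
tool_rot: [3.14, 0.001, 1.862]
force: [0.3, -0.2, 1.0]
grip_width: 0.0426
finger_force: 0.0
clock: 11.95
position: [0.4856, -0.1851, 0.0408]
tool_rot: [3.141, 0.001, 1.863]
force: [-4.0, 0.6, 17.4]
grip_width: 0.0109
finger_force: 88.9
clock: 12.45
position: [0.4865, -0.1854, 0.1934]
tool_rot: [3.137, 0.004, 1.862]
force: [-0.5, -0.8, -2.0]
grip_width: 0.0106
finger_force: 88.0
```

View pics/l.png

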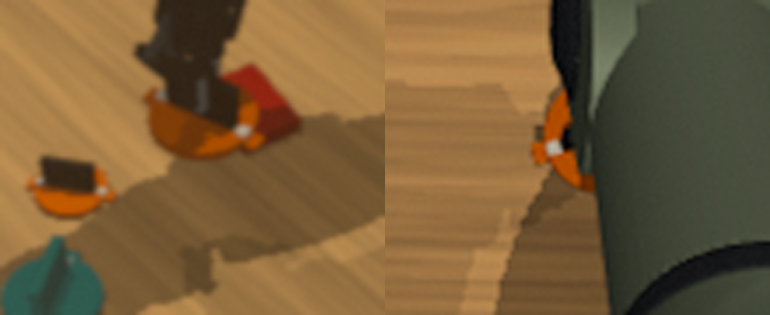

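The lid is in the grip and off the counter, with scene lugs at crop (152,97) and (255,140). I'll check the lid's centre against the TCP.

```bash
python3 - <<'E'
from h import *
S=np.load('scene2.npy',allow_pickle=True).item();T=np.load('top2.npy',allow_pickle=True).item()
L=lambda p,z:ray(S,((p[0]+.5)/3.5+179.5,(p[1]+.5)/3.5+109.5),z)
B=lambda p,z:ray(T,((p[0]-384.5)/3.5+239.5,(p[1]+.5)/3.5+169.5),z)
z=.1605
a,b=L((148,96),z),L((263,141),z);print(a,b,(a+b)/2,np.linalg.norm(a-b),np.arctan2(*(a-b)[1::-1]))
print('toplug',B((537,153),z),'pred',np.array([.4862,-.1845])+.054*np.array([np.cos(1.861),np.sin(1.861)]))
E
```

```text
[ 0.5057973  -0.23149967  0.1605    ] [ 0.46949602 -0.1318136   0.1605    ] [ 0.48764666 -0.18165663  0.1605    ] 0.1060900312382808 -1.2215664041970509
toplug [ 0.46919647 -0.13441633  0.1605    ] pred [ 0.47074804 -0.13275798]
```

```bash
python3 -m crank '{"linear":[[0.03,0.15,0],[0.06,0.3,0],[0.1,0.5,0],[0.14,0.7,0],[0.14,0.8,0]],"delta_rot":[[0,0,-0.2],[0,0,-0.4],[0,0,-0.6],[0,0,-0.8],[0,0,-0.9]],"fingers":[-1,-1,-1,-1,-1]}'
python3 -m crank '{"linear":[[0.03,0.15,0],[0.06,0.3,0],[0.1,0.5,0],[0.136,0.65,0],[0.136,0.676,0]],"delta_rot":[[0,0,-0.2],[0,0,-0.4],[0,0,-0.6],[0,0,-0.83],[0,0,-0.83]],"fingers":[-1,-1,-1,-1,-1]}'
python3 -m crank '{"linear":[[0,0,0],[0,0,-0.1],[0,0,-0.16],[0,0,-0.16],[0,0,-0.16]],"delta_rot":[[0,0,0],[0,0,0],[0,0,0],[0,0,0],[0,0,0]],"fingers":[-1,-1,-1,-1,-1]}'
python3 -c "
from h import *
f=grab_frame('scene');g=grab_frame('top');np.save('scene3.npy',f,allow_pickle=True);np.save('top3.npy',g,allow_pickle=True)
b=cv2.resize(g['image'][140:240,120:230],None,fx=3.5,fy=3.5,interpolation=2);a=cv2.resize(f['image'][200:300,255:365],None,fx=3.5,fy=3.5,interpolation=2)
cv2.imwrite('pics/o.png',np.hstack([a,b])[:,:,::-1])
"
```

```text
clock: 13.05
position: [0.52, 0.0196, 0.1883]
tool_rot: [-3.14, -0.001, 1.391]
force: [-0.6, -1.2, -1.6]
grip_width: 0.0107
finger_force: 88.0
clock: 13.55
position: [0.5534, 0.1897, 0.1879]
tool_rot: [-3.139, -0.0, 0.958]
force: [-1.0, 0.1, -1.3]
grip_width: 0.0109
finger_force: 88.0
clock: 14.05
position: [0.554, 0.183, 0.1494]
tool_rot: [-3.141, 0.001, 0.957]
force: [0.6, -0.2, -0.4]
grip_width: 0.0106
finger_force: 88.0
```

View pics/o.png

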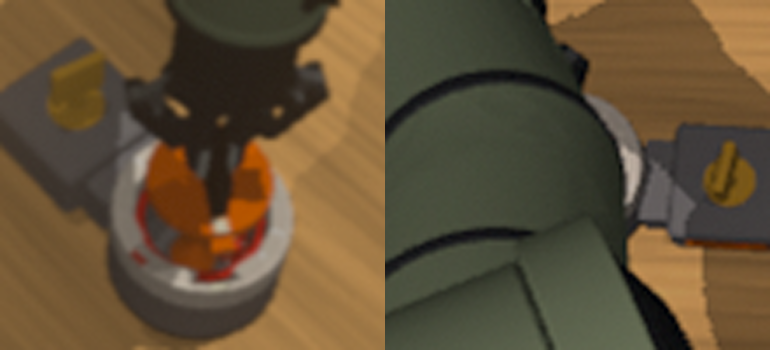

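```bash
python3 - <<'E'
from h import *
S=np.load('scene3.npy',allow_pickle=True).item()
L=lambda p,z:ray(S,((p[0]+.5)/3.5+254.5,(p[1]+.5)/3.5+199.5),z)
print('lug tip seen',L((223,250),.109),L((223,243),.114))
P=lambda p:(proj(S,p)-[254.5,199.5])*3.5
print('expected lug px',P([.555+.0006+.577*.054,.184+.817*.054-.001,.109]),'notch px',P([.5556+.577*.052,.183+.817*.052,.076]))
E
```

```text
lug tip seen [0.58354268 0.22467283 0.109     ] [0.58212755 0.22256779 0.114     ]
expected lug px [222.81624731 255.85305325] notch px [216.9565932  276.19345445]
```

The lug's bearing matches the notch. I'll lower gently and watch the force.

```bash
python3 -m crank '{"linear":[[0.004,0.004,-0.04],[0.004,0.004,-0.08],[0.004,0.004,-0.11],[0.004,0.004,-0.125],[0.004,0.004,-0.125]],"delta_rot":[[0,0,0],[0,0,0],[0,0,0],[0,0,0],[0,0,0]],"fingers":[-1,-1,-1,-1,-1]}'
python3 -m crank '{"linear":[[0,0,-0.012],[0,0,-0.024],[0,0,-0.036],[0,0,-0.036],[0,0,-0.036]],"delta_rot":[[0,0,0],[0,0,0],[0,0,0],[0,0,0],[0,0,0]],"fingers":[-1,-1,-1,-1,-1]}'
```

```text
clock: 14.65
position: [0.5547, 0.1852, 0.1175]
tool_rot: [-3.141, 0.001, 0.958]
force: [-0.2, -0.1, -2.0]
grip_width: 0.0106
finger_force: 88.0
clock: 15.15
position: [0.5551, 0.1853, 0.1093]
tool_rot: [-3.142, 0.0, 0.957]
force: [-0.1, 0.1, -1.5]
grip_width: 0.0104
finger_force: 88.0
```

It has gone below the collar-top height without contact. I'll carry on to the sealing ring.

```bash
python3 -m crank '{"linear":[[0,0,-0.01],[0,0,-0.02],[0,0,-0.024],[0,0,-0.024],[0,0,-0.024]],"delta_rot":[[0,0,0],[0,0,0],[0,0,0],[0,0,0],[0,0,0]],"fingers":[-1,-1,-1,-1,-1]}'
python3 -m crank '{"linear":[[0,0,-0.006],[0,0,-0.006],[0,0,-0.006]],"delta_rot":[[0,0,0],[0,0,0],[0,0,0]],"fingers":[-1,-1,-1]}'
```

```text
clock: 15.65
position: [0.5551, 0.1853, 0.1033]
tool_rot: [-3.142, 0.0, 0.957]
force: [-0.4, 0.5, -1.3]
grip_width: 0.0105
finger_force: 88.1
clock: 15.95
position: [0.5552, 0.1853, 0.1019]
tool_rot: [3.141, -0.0, 0.957]
force: [-0.6, 0.4, 1.4]
grip_width: 0.0105
finger_force: 88.5
```

Ring contact comes at TCP z 0.102, so the lid is seated. I'll twist clockwise, following the ramp down.

```bash
python3 -m crank '{"linear":[[0,0,0],[0,0,-0.001],[0,0,-0.002],[0,0,-0.003],[0,0,-0.004]],"delta_rot":[[0,0,-0.13],[0,0,-0.26],[0,0,-0.39],[0,0,-0.52],[0,0,-0.65]],"fingers":[-1,-1,-1,-1,-1]}'
python3 -m crank '{"linear":[[0,0,-0.001],[0,0,-0.002],[0,0,-0.004],[0,0,-0.005],[0,0,-0.006]],"delta_rot":[[0,0,-0.13],[0,0,-0.26],[0,0,-0.39],[0,0,-0.52],[0,0,-0.65]],"fingers":[-1,-1,-1,-1,-1]}'
```

```text
clock: 16.45
position: [0.5552, 0.1854, 0.101]
tool_rot: [3.141, -0.0, 0.614]
force: [-0.9, 0.2, 2.4]
grip_width: 0.011
finger_force: 88.6
clock: 16.95
position: [0.5553, 0.1854, 0.0996]
tool_rot: [-3.141, -0.001, 0.274]
force: [0.0, 0.4, 3.9]
grip_width: 0.0107
finger_force: 88.8
```

```bash
python3 -c "
from workcell import observe
o=observe();print(o['force'].round(2),o['moment'].round(3),o['position'],o['tool_rot'],o['grip_width'])"
```

```text
[0.01 0.38 3.87] [-0.002  0.081  0.108] [0.55531144 0.18541871 0.09958319] [-3.14147303e+00 -6.04851226e-04  2.74057442e-01] 0.010674855271487226
```

```bash
python3 -m crank '{"linear":[[0,0,-0.001],[0,0,-0.002],[0,0,-0.003],[0,0,-0.003],[0,0,-0.003]],"delta_rot":[[0,0,-0.13],[0,0,-0.26],[0,0,-0.39],[0,0,-0.52],[0,0,-0.6]],"fingers":[-1,-1,-1,-1,-1]}'
python3 -m crank '{"linear":[[0,0,0],[0,0,0],[0,0,0]],"delta_rot":[[0,0,-0.05],[0,0,-0.1],[0,0,-0.1]],"fingers":[-1,-1,-1]}'
python3 -c "
from workcell import observe
o=observe();print(o['force'].round(2),o['moment'].round(3),o['position'],o['tool_rot'],o['grip_width'])"
```

```text
clock: 17.45
position: [0.5551, 0.1841, 0.0988]
tool_rot: [3.14, 0.0, -0.04]
force: [-1.6, -8.2, 8.1]
grip_width: 0.0108
finger_force: 93.4
clock: 17.75
position: [0.5551, 0.1841, 0.0989]
tool_rot: [3.14, -0.0, -0.088]
force: [-2.7, -8.7, 8.6]
grip_width: 0.0105
finger_force: 113.0
[-2.66 -8.7   8.56] [-1.92   0.411  2.468] [0.55512412 0.1840809  0.09886365] [ 3.13954829e+00 -2.10632053e-04 -8.84065124e-02] 0.010469287903287404
```

The stop is reached (2.5 N·m at yaw -0.05, lid 3 mm down). I'll unload, release, rise and look.

```bash
python3 -m crank '{"linear":[[0,0,0],[0,0,0],[0,0,0],[0,0,0],[0,0,0]],"delta_rot":[[0,0,0.08],[0,0,0.08],[0,0,0.08],[0,0,0.08],[0,0,0.08]],"fingers":[-1,-1,0,0,0]}'
python3 -m crank '{"linear":[[0,0,0],[0,0,0.15],[0,0,0.3],[0,0,0.4],[0,0,0.4]],"delta_rot":[[0,0,0],[0,0,0],[0,0,0],[0,0,0],[0,0,0]],"fingers":[0,0,0,0,0]}'
python3 -m crank '{"linear":[[0,-0.2,0],[0,-0.4,0],[0,-0.6,0],[0,-0.8,0],[0,-0.9,0]],"delta_rot":[[0,0,0],[0,0,0],[0,0,0],[0,0,0],[0,0,0]],"fingers":[0,0,0,0,0]}'
python3 -c "
from h import *
f=grab_frame('scene');g=grab_frame('top');np.save('scene4.npy',f,allow_pickle=True);np.save('top4.npy',g,allow_pickle=True)
b=cv2.resize(g['image'][150:230,140:250],None,fx=3.5,fy=3.5,interpolation=2);a=cv2.resize(f['image'][220:300,255:365],None,fx=3.5,fy=3.5,interpolation=2)
cv2.imwrite('pics/q.png',np.hstack([a,b])[:,:,::-1])
"
```

```text
clock: 18.25
position: [0.555, 0.1855, 0.0985]
tool_rot: [-3.141, 0.0, -0.048]
force: [0.0, -0.1, 0.1]
grip_width: 0.0428
finger_force: 0.0
clock: 18.75
position: [0.5565, 0.1859, 0.2019]
tool_rot: [-3.139, -0.005, -0.048]
force: [0.5, -0.1, -0.4]
grip_width: 0.0428
finger_force: 0.0
clock: 19.25
position: [0.5544, -0.0443, 0.1981]
tool_rot: [3.14, 0.001, -0.052]
force: [-0.1, 0.9, 0.1]
grip_width: 0.0427
finger_force: 0.0
```

View pics/q.png

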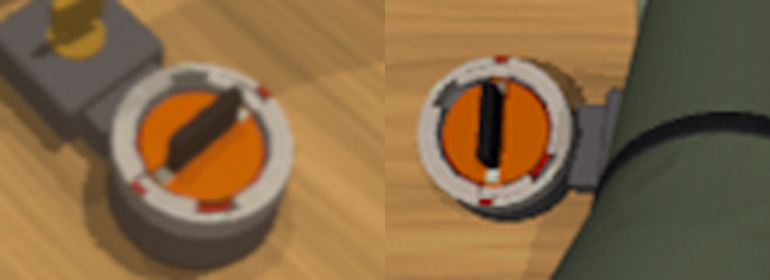

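```bash
python3 - <<'E'
from h import *
T=np.load('top4.npy',allow_pickle=True).item();S=np.load('scene4.npy',allow_pickle=True).item()
for F,b in((T,(160,165,28,40)),(S,(296,240,40,40))):
    x,y,w,h=b;k=cv2.resize(F['image'][y:y+h,x:x+w],None,fx=6,fy=6,interpolation=2);hs=cv2.cvtColor(k,cv2.COLOR_RGB2HSV)
    v=hs[:,:,2]
    m=(v<70).astype('uint8');n,l,s,c=cv2.connectedComponentsWithStats(m)
    cen=np.array([w*3,h*3]);i=min([j for j in range(1,n) if s[j][4]>200],key=lambda j:np.linalg.norm(c[j]-cen))
    ys,xs=np.nonzero(l==i);P=np.array([ray(F,((u+.5)/6+x-.5,(q+.5)/6+y-.5),.108)[:2] for u,q in zip(xs,ys)])
    e,V=np.linalg.eigh(np.cov(P.T));d=V[:,1];print('bar',P.mean(0),np.arctan(d[1]/d[0]),4*np.sqrt(e))
A=lambda p,z:ray(T,((p[0]-384.5)/3.5+139.5,(p[1]+.5)/3.5+149.5),z)
a,b=A((502,60),.076),A((485,202),.076);print('marks',np.arctan2(*(a-b)[1::-1]))
S1=np.load('scene1.npy',allow_pickle=True).item();T1=np.load('top1.npy',allow_pickle=True).item()
for F,b in((T1,(205,170,32,45)),(S1,(262,205,40,40))):
    x,y,w,h=b;k=cv2.resize(F['image'][y:y+h,x:x+w],None,fx=6,fy=6,interpolation=2);cv2.imwrite('pics/kk%d.png'%x,k[:,:,::-1])
a=cv2.imread('pics/kk205.png');c=cv2.imread('pics/kk262.png');a=cv2.copyMakeBorder(a,0,0,0,0,0);H=max(a.shape[0],c.shape[0])
p=lambda i:cv2.copyMakeBorder(i,0,H-i.shape[0],0,0,0);cv2.imwrite('pics/key.png',np.hstack([p(a),p(c)]))
E
```

```text
bar [0.55181156 0.18129528] 0.057335253257402005 [0.02036308 0.07938782]
bar [0.56483448 0.18890476] 0.0909312065041678 [0.01933928 0.079069  ]
marks -0.04676053130361124
```

View pics/key.png

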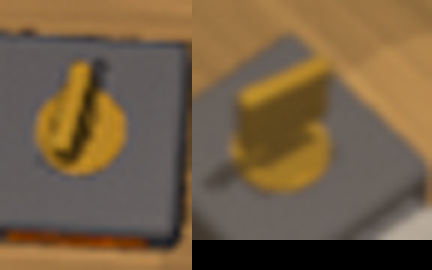

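The lid's white dots line up with the collar's red marks in both views, and it dropped 3 mm, so it is locked. Next I'll locate the key's top edge (top-view crop (80,65)–(66,150), scene crop (243,100)–(325,65)).

```bash
python3 - <<'E'
from h import *
T=np.load('top1.npy',allow_pickle=True).item();S=np.load('scene1.npy',allow_pickle=True).item()
A=lambda p,z:ray(T,((p[0]+.5)/6+204.5,(p[1]+.5)/6+169.5),z)
B=lambda p,z:ray(S,((p[0]-191.5)/6+261.5,(p[1]+.5)/6+204.5),z)
for n,a,b in(('T',A((80,64),.106),A((64,155),.106)),('S',B((325,65),.106),B((243,100),.106))):
    print(n,a,b,(a+b)/2,np.linalg.norm(a-b),np.arctan((a-b)[1]/(a-b)[0]))
print('disc',A((80,131),.055),B((282,158),.06))
E
```

```text
T [0.56918921 0.04635066 0.106     ] [0.52525061 0.05192475 0.106     ] [0.54721991 0.04913771 0.106     ] 0.04429075873728629 -0.1261868077886855
S [0.53300842 0.05437949 0.106     ] [0.57169091 0.04465234 0.106     ] [0.55234966 0.04951591 0.106     ] 0.03988675017550988 -0.2463535564392634
disc [0.54844193 0.05016693 0.055     ] [0.5575312  0.05582758 0.06      ]
```

```bash
python3 -m crank '{"linear":[[-0.01,0.15,0],[-0.02,0.3,0],[-0.024,0.373,0],[-0.024,0.373,0]],"delta_rot":[[0,0,0.28],[0,0,0.56],[0,0,0.84],[0,0,1]],"fingers":[0,0,0,0]}' 90
python3 -m crank '{"linear":[[0,0,0],[0,0,0],[0,0,0],[0,0,0]],"delta_rot":[[0,0,0.28],[0,0,0.56],[0,0,0.84],[0,0,1]],"fingers":[0,0,0,0]}'
python3 -m crank '{"linear":[[0,0,0],[0,0,0],[0,0,0],[0,0,0]],"delta_rot":[[0,0,0.28],[0,0,0.56],[0,0,0.84],[0,0,1]],"fingers":[0,0,0,0]}'
python3 -m crank '{"linear":[[0,0,0],[0,0,0],[0,0,0],[0,0,0]],"delta_rot":[[0,0,0.28],[0,0,0.56],[0,0,0.84],[0,0,1]],"fingers":[0,0,0,0]}'
python3 -m crank '{"linear":[[0,0,0],[0,0,0],[0,0,0],[0,0,0]],"delta_rot":[[0,0,0.28],[0,0,0.56],[0,0,0.84],[0,0,1]],"fingers":[0,0,0,0]}'
python3 -m crank '{"linear":[[0,0,0],[0,0,0],[0,0,0],[0,0,0]],"delta_rot":[[0,0,0.28],[0,0,0.56],[0,0,0.8],[0,0,0.8]],"fingers":[0,0,0,0]}'
python3 -c "
from h import *
print(observe()['qpos'])
f=grab_frame('scene');a=cv2.resize(f['image'][180:280,240:350],None,fx=4,fy=4,interpolation=2)
cv2.imwrite('pics/s.png',a[:,:,::-1])
"
```

```text
clock: 19.75
position: [0.5486, 0.0578, 0.1981]
tool_rot: [-3.14, -0.0, 0.487]
force: [0.3, 0.6, -0.7]
grip_width: 0.0429
finger_force: 0.0
clock: 20.15
position: [0.5488, 0.0544, 0.198]
tool_rot: [-3.141, -0.0, 1.006]
force: [0.9, -0.6, 0.2]
grip_width: 0.0429
finger_force: 0.0
clock: 20.55
position: [0.5488, 0.0544, 0.1981]
tool_rot: [-3.141, -0.001, 1.53]
force: [0.5, -0.1, -0.0]
grip_width: 0.0424
finger_force: 0.0
clock: 20.95
position: [0.5488, 0.0545, 0.198]
tool_rot: [-3.141, -0.001, 2.053]
force: [-0.6, -0.4, 0.2]
grip_width: 0.0426
finger_force: 0.0
clock: 21.35
position: [0.5488, 0.0544, 0.1981]
tool_rot: [3.141, -0.001, 2.577]
force: [-0.5, 0.4, 0.6]
grip_width: 0.0427
finger_force: 0.0
clock: 21.75
position: [0.5488, 0.0542, 0.198]
tool_rot: [3.141, -0.001, 2.992]
force: [-0.3, -0.1, 0.2]
grip_width: 0.0425
finger_force: 0.0
[ 0.2927527   0.54636282 -0.6930559   1.8197403   0.4255248   0.93008967
  0.83204432]
```

View pics/s.png

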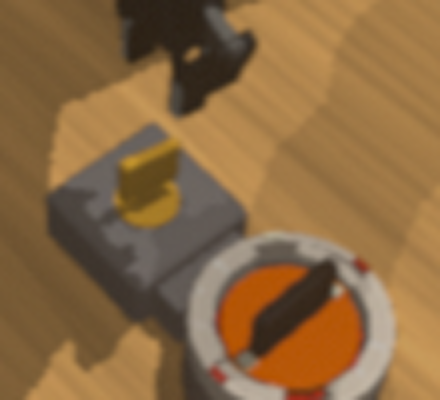

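The view shows the lid well home and the key free below the gripper. I'll descend on the key and grip it.

```bash
python3 -m crank '{"linear":[[0,-0.02,-0.15],[0,-0.02,-0.3],[0,-0.02,-0.428],[0,-0.02,-0.428],[0,-0.02,-0.428]],"delta_rot":[[0,0,0],[0,0,0],[0,0,0],[0,0,0],[0,0,0]],"fingers":[0,0,0,0,0]}'
python3 -m crank '{"linear":[[0,0,0],[0,0,0],[0,0,0],[0,0,0],[0,0,0]],"delta_rot":[[0,0,0],[0,0,0],[0,0,0],[0,0,0],[0,0,0]],"fingers":[-0.7,-1,-1,-1,-1]}' 60
python3 -c "
from workcell import observe
o=observe();print(o['force'].round(2),o['moment'].round(3))"
```

```text
clock: 22.3
position: [0.5491, 0.0492, 0.0921]
tool_rot: [3.141, -0.001, 2.987]
force: [0.7, 0.4, 1.7]
grip_width: 0.0424
finger_force: 0.0
clock: 22.8
position: [0.5499, 0.049, 0.0931]
tool_rot: [3.141, 0.002, 2.989]
force: [-1.8, 1.7, 10.7]
grip_width: 0.0089
finger_force: 60.5
[-1.84  1.7  10.75] [0.294 0.376 0.111]
```

Gripped, with small side forces. I'll wind clockwise about 1 rad and check.

```bash
python3 -m crank '{"linear":[[0,0,0],[0,0,0],[0,0,0],[0,0,0],[0,0,0]],"delta_rot":[[0,0,-0.2],[0,0,-0.4],[0,0,-0.6],[0,0,-0.8],[0,0,-1]],"fingers":[-1,-1,-1,-1,-1]}'
python3 -m crank '{"linear":[[0,0,0],[0,0,0],[0,0,0],[0,0,0],[0,0,0]],"delta_rot":[[0,0,-0.2],[0,0,-0.4],[0,0,-0.6],[0,0,-0.8],[0,0,-1]],"fingers":[-1,-1,-1,-1,-1]}'
python3 -c "
from workcell import observe
o=observe();print(o['force'].round(2),o['moment'].round(3))"
```

```text
clock: 23.3
position: [0.5501, 0.0494, 0.0931]
tool_rot: [3.139, 0.001, 2.461]
force: [-0.2, 4.9, 7.8]
grip_width: 0.0089
finger_force: 60.2
clock: 23.8
position: [0.5504, 0.0496, 0.0931]
tool_rot: [3.138, -0.0, 1.938]
force: [1.6, 4.9, 5.2]
grip_width: 0.0092
finger_force: 59.8
[1.62 4.87 5.23] [ 0.925 -0.375  0.167]
```

```bash
python3 -m crank '{"linear":[[0,0,0],[0,0,0],[0,0,0],[0,0,0],[0,0,0]],"delta_rot":[[0,0,-0.2],[0,0,-0.4],[0,0,-0.6],[0,0,-0.8],[0,0,-1]],"fingers":[-1,-1,-1,-1,-1]}'
python3 -m crank '{"linear":[[0,0,0],[0,0,0],[0,0,0],[0,0,0],[0,0,0]],"delta_rot":[[0,0,-0.2],[0,0,-0.4],[0,0,-0.6],[0,0,-0.8],[0,0,-1]],"fingers":[-1,-1,-1,-1,-1]}'
python3 -m crank '{"linear":[[0,0,0],[0,0,0],[0,0,0],[0,0,0],[0,0,0]],"delta_rot":[[0,0,-0.2],[0,0,-0.4],[0,0,-0.6],[0,0,-0.8],[0,0,-1]],"fingers":[-1,-1,-1,-1,-1]}'
python3 -m crank '{"linear":[[0,0,0],[0,0,0],[0,0,0],[0,0,0],[0,0,0]],"delta_rot":[[0,0,-0.2],[0,0,-0.4],[0,0,-0.6],[0,0,-0.8],[0,0,-1]],"fingers":[-1,-1,-1,-1,-1]}'
python3 -c "
from workcell import observe
o=observe();print(o['force'].round(2),o['moment'].round(3),o['qpos'])"
```

```text
clock: 24.3
position: [0.5508, 0.0497, 0.0931]
tool_rot: [3.138, -0.003, 1.414]
force: [5.3, 3.8, 3.1]
grip_width: 0.0094
finger_force: 59.5
clock: 24.8
position: [0.5512, 0.0495, 0.0931]
tool_rot: [3.139, -0.005, 0.891]
force: [7.6, 3.3, 1.5]
grip_width: 0.0091
finger_force: 59.2
clock: 25.3
position: [0.5515, 0.0492, 0.0931]
tool_rot: [3.141, -0.006, 0.367]
force: [10.2, 0.7, -0.2]
grip_width: 0.0089
finger_force: 59.0
clock: 25.8
position: [0.5516, 0.0488, 0.0932]
tool_rot: [-3.139, -0.005, -0.157]
force: [9.2, -2.2, 1.7]
grip_width: 0.0091
finger_force: 59.2
[ 9.25 -2.18  1.71] [-0.474 -1.698  0.248] [-0.36119462  0.64134977  0.23224764  1.92171448 -0.24682292  0.59997221
 -1.69769963]
```

Half a turn is done. I'll release, rise, turn back half a turn, check the key, and regrip.

```bash
python3 -m crank '{"linear":[[0,0,0],[0,0,0],[0,0,0],[0,0,0.15],[0,0,0.25]],"delta_rot":[[0,0,0],[0,0,0],[0,0,0],[0,0,0],[0,0,0]],"fingers":[0,0,0,0,0]}'
python3 -m crank '{"linear":[[0,0,0],[0,0,0],[0,0,0],[0,0,0]],"delta_rot":[[0,0,0.28],[0,0,0.56],[0,0,0.84],[0,0,1]],"fingers":[0,0,0,0]}'
python3 -m crank '{"linear":[[0,0,0],[0,0,0],[0,0,0],[0,0,0]],"delta_rot":[[0,0,0.28],[0,0,0.56],[0,0,0.84],[0,0,1]],"fingers":[0,0,0,0]}'
python3 -m crank '{"linear":[[0,0,0],[0,0,0],[0,0,0],[0,0,0]],"delta_rot":[[0,0,0.28],[0,0,0.56],[0,0,0.84],[0,0,1]],"fingers":[0,0,0,0]}'
python3 -m crank '{"linear":[[0,0,0],[0,0,0],[0,0,0],[0,0,0]],"delta_rot":[[0,0,0.28],[0,0,0.56],[0,0,0.84],[0,0,1]],"fingers":[0,0,0,0]}'
python3 -m crank '{"linear":[[0,0,0],[0,0,0],[0,0,0],[0,0,0]],"delta_rot":[[0,0,0.28],[0,0,0.56],[0,0,0.84],[0,0,1]],"fingers":[0,0,0,0]}'
python3 -m crank '{"linear":[[-0.005,0,0],[-0.005,0,0],[-0.005,0,0],[-0.005,0,0]],"delta_rot":[[0,0,0.28],[0,0,0.56],[0,0,0.84],[0,0,1]],"fingers":[0,0,0,0]}'
python3 -c "
from h import *
f=grab_frame('scene');a=cv2.resize(f['image'][180:280,240:350],None,fx=4,fy=4,interpolation=2)
cv2.imwrite('pics/t.png',a[:,:,::-1])
"
```

```text
clock: 26.3
position: [0.549, 0.0483, 0.1554]
tool_rot: [-3.142, 0.0, -0.152]
force: [-0.3, 0.3, -0.4]
grip_width: 0.0426
finger_force: 0.0
clock: 26.7
position: [0.549, 0.0484, 0.1543]
tool_rot: [-3.141, -0.0, 0.378]
force: [-0.1, -0.3, -0.3]
grip_width: 0.0427
finger_force: 0.0
clock: 27.1
position: [0.549, 0.0484, 0.1542]
tool_rot: [-3.141, -0.0, 0.901]
force: [-0.3, 0.1, 0.6]
grip_width: 0.043
finger_force: 0.0
clock: 27.5
position: [0.549, 0.0483, 0.1542]
tool_rot: [-3.142, -0.0, 1.425]
force: [-0.5, -0.0, -0.0]
grip_width: 0.0425
finger_force: 0.0
clock: 27.9
position: [0.549, 0.0483, 0.1542]
tool_rot: [3.142, -0.0, 1.948]
force: [-0.1, -0.3, 0.7]
grip_width: 0.0427
finger_force: 0.0
clock: 28.3
position: [0.549, 0.0483, 0.1542]
tool_rot: [3.142, 0.0, 2.472]
force: [-0.1, -0.2, 0.1]
grip_width: 0.0425
finger_force: 0.0
clock: 28.7
position: [0.5478, 0.0482, 0.1542]
tool_rot: [-3.142, 0.0, 2.996]
force: [0.1, -0.5, 0.5]
grip_width: 0.0427
finger_force: 0.0
```

View pics/t.png

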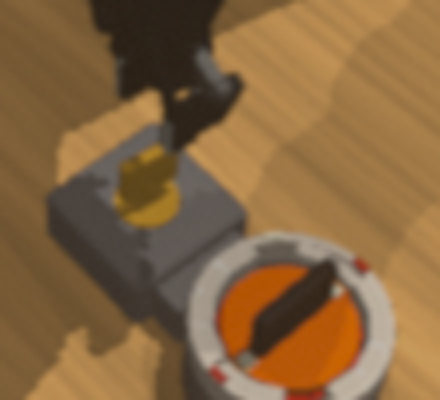

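The key stayed where it was left. The forces suggest its axis is nearer x 0.552, so I'll regrip there and wind on to the stop (tool yaw about 1.54).

```bash
python3 -m crank '{"linear":[[0.014,0.003,-0.1],[0.014,0.003,-0.248],[0.014,0.003,-0.248],[0.014,0.003,-0.248]],"delta_rot":[[0,0,0],[0,0,0],[0,0,0],[0,0,0]],"fingers":[0,0,0,0]}'
python3 -m crank '{"linear":[[0,0,0],[0,0,0],[0,0,0],[0,0,0],[0,0,0]],"delta_rot":[[0,0,0],[0,0,0],[0,0,0],[0,0,0],[0,0,0]],"fingers":[-0.7,-1,-1,-1,-1]}' 60
python3 -m crank '{"linear":[[0,0,0],[0,0,0],[0,0,0],[0,0,0],[0,0,0]],"delta_rot":[[0,0,-0.2],[0,0,-0.4],[0,0,-0.6],[0,0,-0.8],[0,0,-1]],"fingers":[-1,-1,-1,-1,-1]}'
python3 -m crank '{"linear":[[0,0,0],[0,0,0],[0,0,0],[0,0,0],[0,0,0]],"delta_rot":[[0,0,-0.2],[0,0,-0.4],[0,0,-0.6],[0,0,-0.8],[0,0,-1]],"fingers":[-1,-1,-1,-1,-1]}'
python3 -m crank '{"linear":[[0,0,0],[0,0,0],[0,0,0],[0,0,0],[0,0,0]],"delta_rot":[[0,0,-0.2],[0,0,-0.4],[0,0,-0.55],[0,0,-0.65],[0,0,-0.7]],"fingers":[-1,-1,-1,-1,-1]}'
python3 -c "
from workcell import observe
o=observe();print(o['force'].round(2),o['moment'].round(3),o['qpos'])"
```

```text
clock: 29.15
position: [0.5512, 0.0494, 0.0925]
tool_rot: [-3.141, -0.001, 2.989]
force: [0.4, 0.0, 0.7]
grip_width: 0.0426
finger_force: 0.0
clock: 29.65
position: [0.552, 0.0488, 0.0935]
tool_rot: [-3.141, 0.002, 2.988]
force: [-3.3, -2.8, 12.7]
grip_width: 0.009
finger_force: 59.1
clock: 30.15
position: [0.5518, 0.0484, 0.0935]
tool_rot: [-3.142, 0.002, 2.46]
force: [-3.9, -6.3, 13.2]
grip_width: 0.0091
finger_force: 59.3
clock: 30.65
position: [0.5514, 0.0481, 0.0935]
tool_rot: [3.142, 0.002, 1.937]
force: [-6.9, -7.9, 16.1]
grip_width: 0.0092
finger_force: 59.7
clock: 31.15
position: [0.5511, 0.048, 0.0935]
tool_rot: [-3.142, 0.001, 1.572]
force: [-8.2, -8.7, 20.6]
grip_width: 0.0091
finger_force: 60.0
[-8.25 -8.66 20.56] [-1.971  1.882  0.27 ] [-0.09908839  0.62583826 -0.13245148  1.9039097   0.13585147  0.62074044
 -0.31595358]
```

```bash
python3 -m crank '{"linear":[[0,0,0],[0,0,0],[0,0,0]],"delta_rot":[[0,0,-0.07],[0,0,-0.1],[0,0,-0.1]],"fingers":[-1,-1,-1]}'
python3 -c "
from workcell import observe
o=observe();print(o['moment'].round(3))"
python3 -m crank '{"linear":[[0,0,0],[0,0,0],[0,0,0]],"delta_rot":[[0,0,-0.07],[0,0,-0.1],[0,0,-0.1]],"fingers":[-1,-1,-1]}'
python3 -c "
from workcell import observe
o=observe();print(o['moment'].round(3))"
```

```text
clock: 31.45
position: [0.5511, 0.048, 0.0935]
tool_rot: [3.142, 0.002, 1.522]
force: [-9.8, -8.4, 20.0]
grip_width: 0.0092
finger_force: 63.3
[-1.991  1.842  1.005]
clock: 31.75
position: [0.5511, 0.048, 0.0936]
tool_rot: [3.141, 0.002, 1.471]
force: [-8.3, -10.0, 21.3]
grip_width: 0.0092
finger_force: 91.6
[-2.231  1.88   2.033]
```

The stop is reached, with the moment jumping to 2 N·m near yaw 1.53. I'll unload, release, back off clear and look.

```bash
python3 -m crank '{"linear":[[0,0,0],[0,0,0],[0,0,0],[0,0,0],[0,0,0]],"delta_rot":[[0,0,0.08],[0,0,0.08],[0,0,0.08],[0,0,0.08],[0,0,0.08]],"fingers":[-1,-1,0,0,0]}'
python3 -m crank '{"linear":[[0,0,0],[0,0,0.15],[0,0,0.3],[0,0,0.5],[0,0,0.6]],"delta_rot":[[0,0,0],[0,0,0],[0,0,0],[0,0,0],[0,0,0]],"fingers":[0,0,0,0,0]}'
python3 -m crank '{"linear":[[0,-0.2,0],[0,-0.4,0],[0,-0.6,0],[0,-0.8,0],[0,-1,0]],"delta_rot":[[0,0,0],[0,0,0],[0,0,0],[0,0,0],[0,0,0]],"fingers":[0,0,0,0,0]}'
python3 -m crank '{"linear":[[0,-0.1,0],[0,-0.1,0],[0,-0.1,0]],"delta_rot":[[0,0,0],[0,0,0],[0,0,0]],"fingers":[0,0,0]}'
python3 -c "
from h import *
f=grab_frame('scene');g=grab_frame('top')
b=cv2.resize(g['image'][150:230,140:250],None,fx=3.5,fy=3.5,interpolation=2);a=cv2.resize(f['image'][190:290,240:350],None,fx=3.5,fy=3.5,interpolation=2)
cv2.imwrite('pics/z.png',np.hstack([a,np.vstack([b,np.zeros((70,385,3),'uint8')])])[:,:,::-1])
"
```

```text
clock: 32.25
position: [0.5516, 0.0495, 0.0924]
tool_rot: [3.141, -0.0, 1.512]
force: [-0.6, -0.6, 0.1]
grip_width: 0.0428
finger_force: 0.0
clock: 32.75
position: [0.5522, 0.0495, 0.2458]
tool_rot: [3.138, -0.001, 1.512]
force: [0.3, 0.0, 0.2]
grip_width: 0.0426
finger_force: 0.0
clock: 33.25
position: [0.5511, -0.2027, 0.2422]
tool_rot: [3.141, -0.0, 1.513]
force: [1.2, 0.7, 0.4]
grip_width: 0.0427
finger_force: 0.0
clock: 33.55
position: [0.5512, -0.2257, 0.2418]
tool_rot: [-3.141, -0.0, 1.512]
force: [0.3, 1.1, 0.4]
grip_width: 0.0426
finger_force: 0.0
```

View pics/z.png

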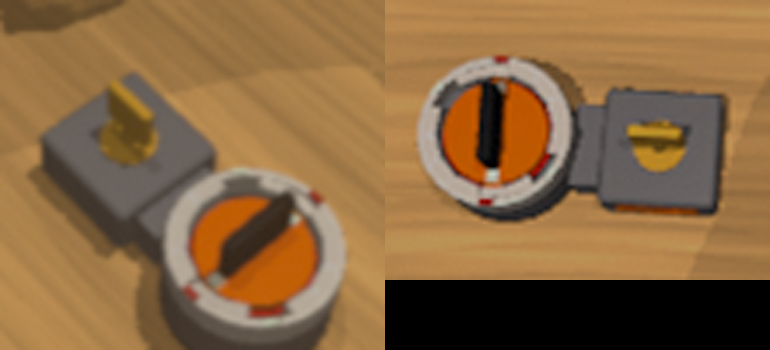

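The key wing stands crosswise at its stop, the lid is locked with its dots on the red marks, and the arm is clear. I'll hand it in.

```bash
python3 -c "
from workcell import bot
print(bot.job_done())"
```

```text
the job is handed in; nothing more can be done
None
```

I put both dice that were on the counter (red and green) in the drum, twisted the lid to its stops, and wound the key until it stopped turning. The job is handed in with the arm clear; no verdict came back.

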